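Get the matches out of the child-safe box

TASK

The matches are locked in the child-safe wooden box. Pick up the wooden release dowel, find the small slot-shaped hole in the white catch on the back of the box with its tip, and press the spring catch in gently until the lid springs open; then lay the dowel down on the worktop, take the matchbox out and put it down flat on the worktop without dropping it. Leave the sugar jar, tea cup and garlic where they are.

Things in the scene. Friction and masses are not known exactly. Their poses are not given: they have to be found in the camera images.
- match_safe: Low box of light wood, 150 (x) x 190 (y) x 84 mm high with its lid shut, stuck fast to the worktop by rubber feet. Origin: centre of its underside on the worktop, z up. Inside 130 x 170 mm, centred; inner floor at z = 14 mm, wall tops at 74 mm, then the 10 mm lid. Its back (-x side, outer wall face at x = -75 mm) carries the white catch housing.
- catch_face (a point): Nominal middle of the catch housing's flat outer face: x = -119, y = 0, z = 46 mm in the box's frame and turned like the box, so the way in is +x. The housing (72 mm wide, z = 6 to 72 mm) was screwed on by hand: its hole lies at this x and z, but anywhere from 12 mm left to 12 mm right (y), new each time and not measured; find it by feel or look.
- catch_plate (a point): Nominal middle of the red push plate of the spring catch (38 mm wide), seen through the hole, 19 mm in from the face. The hole is an upright slot 10.5 mm wide (y) and 18 mm high (z), sharp-edged, 10 mm deep. The plate starts to move at 5 N; the lid is let go after about 6 mm, the stop comes at 10 mm and 10 N. Catch and housing break if the dowel presses on them with more than 20 N.
- lid (a joint): Lid angle in rad: 0 shut, 1.85 fully open. Hinged along the box's +x edge at z = 74 mm. When the catch lets go it springs fully open by itself in about 2 s and stays, leaning a little past upright. A white tab of the lid roofs the catch housing (z = 75 to 84 mm, out to x = -121 mm in the box's frame).
- dowel: Release dowel lying on the worktop: square wooden handle 70 (x) x 24 x 24 mm, a brass collar 15 mm across, then a straight round rod 8 mm across along +x with a flat end. Origin: centre of the handle's underside, z up as it lies; rod axis at z = 12 mm, tip at x = 110 mm, handle from x = -35 to 35 mm. 55 to 115 g.
- dowel_tip (a point): The flat end of the dowel's rod, 110 mm from the handle's centre.
- matches: Matchbox 36 (x) x 52 (y) x 14 mm (z), its tray fixed, about 30 g, lying flat on the inner floor of the box. Origin: centre of its underside, z up.
- sugar_jar: Squat glass sugar jar, 72 mm across, 81 mm high; bystander. Origin: centre of its underside.
- tea_cup: Glazed tea cup, 87 x 111 x 72 mm; bystander. Origin: middle of its underside.
- garlic: Bulb of garlic, 60 x 57 x 58 mm; bystander. Origin: middle of its underside.

How it is judged:
On the way, in this order (a step that is already met when the one before it is completed fails the run):
1. the tip of the dowel is in the release hole while the lid is still shut (x of dowel_tip in the frame of match_safe between -0.112 and -0.08 m and y of dowel_tip in the frame of match_safe between -0.018 and 0.018 m and z of dowel_tip in the frame of match_safe between 0.034 and 0.058 m and value of joint lid below 0.05 rad), for 0.05 s.
2. the catch has let go and the lid stands open (value of joint lid above 1.4 rad), for 0.2 s.
3. the matchbox has been lifted out over the wall of the box (height (world z) of matches above 0.06 m and value of joint lid above 1.2 rad and contact force between the fingers and matches above 0.5 N), for 0.05 s.
At the end, for the whole second after the job is handed in: The lid stands open (over 1.4 rad), the matchbox lies flat (within 0.1 rad) and still on the worktop itself outside the box, printed top up, and the dowel lies still on the worktop, out of the hole (value of joint lid above 1.4 rad and height (world z) of matches between -0.005 and 0.008 m and angle between matches's own z axis and vertical below 0.1 rad and linear speed of each of matches, dowel below 0.02 m/s and horizontal distance between each of matches, dowel, dowel_tip and match_safe above 0.1 m and height (world z) of dowel between -0.005 and 0.03 m and height (world z) of dowel_tip below 0.03 m); the robot touches nothing.
It fails at once if the dowel pressed on the catch, its housing or the box with more than 20 N (contact force between dowel and match_safe above 20 N).
It fails at once if the matchbox was let fall (height (world z) of matches above 0.03 m and contact force between matches and anything else below 0.001 N).
It fails at once if the sugar jar was moved by more than 3 cm or tipped (distance of sugar_jar from where it was at the start of the episode above 0.03 m or angle between sugar_jar's own z axis and vertical above 0.5 rad).
It fails at once if the tea cup was moved by more than 3 cm or tipped (distance of tea_cup from where it was at the start of the episode above 0.03 m or angle between tea_cup's own z axis and vertical above 0.5 rad).
It fails at once if the garlic was moved by more than 3 cm (distance of garlic from where it was at the start of the episode above 0.03 m).
It also fails if it takes over 72 s, if anything falls off the work surface, if the arm or the gripper's body presses on something with over 40 N, if the wrist force passes 120 N, or if a joint passes its speed limit or range.

ROBOT

A 6-joint arm with a two-finger parallel gripper is mounted at the origin on a cart in front of the work surface, level with it; the furniture and walls round the work are solid. World frame = base frame: x ahead of the robot, y to its left, z up, the work surface at z = 0. Lengths are in m, angles in rad, forces in N, time in s.
With the tool pointing down it reaches from about 0.35 to 0.775 m from the base axis. Payload 5.5 kg.
Tool frame: the origin (TCP) lies midway between the tips of the shut fingers; the grasp point (between the pads) lies 19 mm behind it; z points along the fingers, y is the line along which they close (so a half turn about z gives the same grasp; the last joint's range is limited). The gripper opens to 85 mm and grips with 20 to 120 N. Pads are 22 mm wide; open, the fingers measure 114 mm over their backs; the gripper's body (76 mm by 85 mm) begins 54 mm behind the grasp point. The pads swing forward as they close: fully open they stand 13 mm farther back than shut.
Start: joints at [1.129, 0.313, 0.046, 1.304, 0, 1.431], TCP at [0.171, 0.549, 0.231] pointing down, gripper open.
Joint ranges: [-2.76, 2.76], [-0.86, 1.69], [-1.03, 1.26], [-2.2, 2.34], [-1.47, 1.5], [-3.14, 3.14]. Speed limits (rad/s): [2.57, 2.57, 3.14, 3.14, 3.14, 3.14].

INTERFACE

Orientations are given as a unit quaternion [w, x, y, z].
In Python, from workcell import env gives the robot as it stands. The module is installed in compiled form; this text tells all that it offers.
- The arm moves only by the tool carry_out, never from a script. Its argument "series" is a list of rows, each an object with "delta_rot": the turn, a rotation vector about the world's x, y, z normalised to -1 to 1, where 1 is 0.1 rad, a list of three; "travel": the shift along the world's x, y, z normalised to -1 to 1, where 1 is 0.025 m, a list of three; "fingers": the closure, from -1 (fully open) to 1 (shut). In form: [{"delta_rot": [ax, ay, az], "travel": [tx, ty, tz], "fingers": fingers}, ...]. A call has 1 to 5 rows; each row shifts and turns the commanded pose from where the row before left it; what a row does not reach is not made up. A row lasts 1/8 s, in which the tool goes at most 62.5 mm and 10.7 degrees, less where a joint would pass 70% of its speed; a pose out of reach is approached as far as the arm can. A call with a number of a shift or a turn outside -1 to 1 is refused whole. A call with a gripper value outside its range is refused whole. The fingers move at their own pace and stop on an object; "squeeze" is the grip in N (left out, the last holds). Time passes only in rows, so rows that do not move let the fingers close. It gives the time, the measured TCP pose, the force, the opening and the grip force at its end, in the units of the state.
- env.get_state(): the state, without advancing time (a new reading comes with each control period).
- env.read_camera(name): name is "scene" or "top" or "wrist"; returns a dict with "color" (384x512x3 uint8, red, green, blue), "fx", "fy", "cx", "cy" (pixels), "world_from_camera" (4x4, takes a point from camera to world coordinates); the wrist camera has in their place "hand_eye" (4x4, takes a point from camera to tool coordinates, whose origin is the TCP and whose axes are the flange's). Camera axes: x right, y up, looking along -z (the intrinsics and any distortion apply to the point x, -y, -z); pixel columns grow to the right and rows downward; lengths in m; the calibration is good to about 2 mm. A picture is of the moment at which its call begins: read the wrist's pose just before it. There is no depth.
- env.hand_in(): hands the job in; it is judged then, once.
The state is a dict: "clock": time; "joint_pos": joint angles; "qvel": joint speeds; "tau": joint torques, N m; "tcp_pos": TCP position; "orientation": TCP orientation; "wrist_force": force on the tool from outside, world axes, zero at the start; "ft_torque": the same for the moment, N m; "finger_gap": finger opening in m; "grip_force": force on a finger pad.
Only numpy, scipy, OpenCV 4.12 (cv2) and the standard library are available. Lean on these libraries where they do the work, as an engineer would, in place of code of your own. Each camera call takes 0.05 s, during which the arm holds its last target. There are 200 camera calls.

## Working session

There is one attempt and no reset: what is moved stays moved. The work goes in short steps, Python scripts to look and compute and a tool call to move; the robot and the scene stay as the last step left them, time stands still between calls to the robot, and variables do not carry over. Pictures are saved under pics/ and viewed, at most 10 in all, crops included, and the job is handed in when it is done.

Besides the shell and the picture viewer there is one more tool, called after "Call:" as name([rows], argument=value, ...), one row to a line, values as JSON. carry_out: Moves the arm, as the interface text tells. Its arguments: {"type":"object","properties":{"series":{"type":"array","items":{"type":"object","properties":{"delta_rot":{"type":"array","items":{"type":"number"}},"travel":{"type":"array","items":{"type":"number"}},"fingers":{"type":"number"}}}},"squeeze":{"type":"number"}},"required":["series"]}

```bash
mkdir -p pics
cat > h.py <<'E'
import numpy as np, cv2
from workcell import env
from scipy.spatial.transform import Rotation as R
def T(c,st=None):
    if 'world_from_camera' in c: return np.array(c['world_from_camera'])
    q=st['orientation']; M=np.eye(4); M[:3,:3]=R.from_quat([q[1],q[2],q[3],q[0]]).as_matrix(); M[:3,3]=st['tcp_pos']
    return M@np.array(c['hand_eye'])
def ray(c,M,u,v):
    d=M[:3,:3]@np.array([(u-c['cx'])/c['fx'],-(v-c['cy'])/c['fy'],-1]); return M[:3,3],d
def onz(c,M,u,v,z):
    o,d=ray(c,M,u,v); return o+d*(z-o[2])/d[2]
def proj(c,M,p):
    q=np.linalg.inv(M)@np.append(p,1); return np.array([c['cx']+c['fx']*q[0]/-q[2],c['cy']+c['fy']*q[1]/q[2]])
E
python3 - <<'E'
from h import *
st=env.get_state(); print(st)
for n in ['top','scene']:
    c=env.read_camera(n); print({k:np.round(v,3).tolist() for k,v in c.items() if k!='color'})
    cv2.imwrite(f'pics/{n}0.png',c['color'][:,:,::-1])
    np.save(n+'0.npy',c,allow_pickle=True)
a=np.hstack([cv2.imread('pics/top0.png'),cv2.imread('pics/scene0.png')])
E
```

```text
{'clock': 0.0, 'joint_pos': array([ 1.12939439e+00,  3.14004314e-01,  4.49603745e-02,  1.30361624e+00,
       -5.24384212e-05,  1.43120602e+00]), 'qvel': array([ 0.00122396,  0.00096855, -0.00019598, -0.00021598,  0.00081553,
        0.00025573]), 'tau': array([-2.75523225e-04, -4.80625319e+01,  2.98534405e+01,  1.94529112e-02,
       -4.73687419e-05,  5.01410369e-06]), 'tcp_pos': array([0.17070964, 0.5485204 , 0.23039906]), 'orientation': array([-2.41809403e-04,  1.50333625e-01,  9.88634883e-01, -9.00392450e-04]), 'wrist_force': array([0.65667924, 0.26234274, 0.57849646]), 'ft_torque': array([-0.02274544, -0.00821713, -0.02146801]), 'grip_force': 0.0, 'finger_gap': 0.08551502850335854}
{'fx': 365.985, 'fy': 365.985, 'cx': 257.252, 'cy': 188.666, 'world_from_camera': [[-0.028, 0.982, -0.184, 0.424], [-1.0, -0.029, -0.002, -0.003], [-0.007, 0.184, 0.983, 1.071], [0.0, 0.0, 0.0, 1.0]]}
{'fx': 355.311, 'fy': 355.311, 'cx': 258.509, 'cy': 189.397, 'world_from_camera': [[0.6, 0.494, -0.63, -0.021], [-0.8, 0.376, -0.467, -0.46], [0.006, 0.784, 0.621, 0.676], [0.0, 0.0, 0.0, 1.0]]}
```

View pics/top0.png

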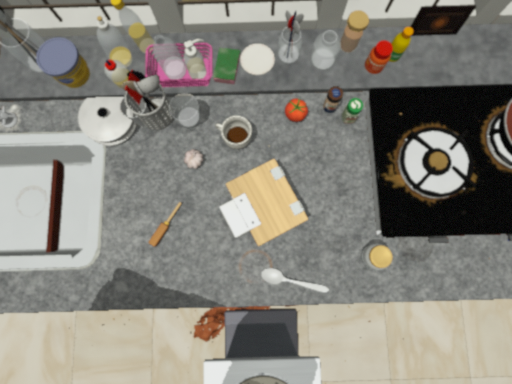

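View pics/scene0.png

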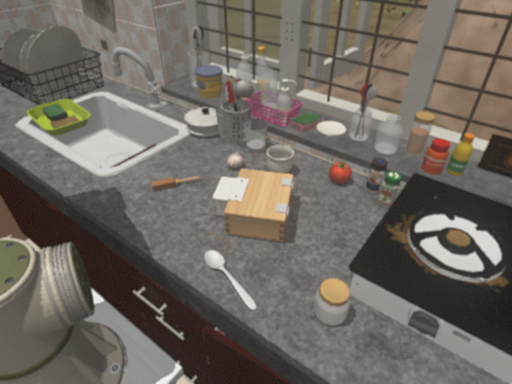

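The top view shows the box lid at about (267,202), with its white tab at (240,215) facing left and down. The dowel handle is at (160,236) and its tip at about (180,204). The garlic is at (194,158), the cup at (236,132) and the jar at (380,256).

Run:
```python
from h import *
c=np.load('top0.npy',allow_pickle=True).item(); M=T(c)
im=c['color']; hsv=cv2.cvtColor(im,cv2.COLOR_RGB2HSV)
def big(m,x0,y0,x1,y1):
    k=np.zeros_like(m);k[y0:y1,x0:x1]=m[y0:y1,x0:x1]
    cs,_=cv2.findContours(k,cv2.RETR_EXTERNAL,cv2.CHAIN_APPROX_NONE); return max(cs,key=cv2.contourArea)
wood=cv2.inRange(hsv,(8,70,90),(30,255,255))
def rect(ct,z):
    P=np.array([onz(c,M,u,v,z)[:2] for u,v in ct[:,0]]).astype(np.float32)*1000
    return cv2.minAreaRect(P),P
r,_=rect(big(wood,215,150,315,250),.084);print('lid',r,cv2.boxPoints(r))
wh=cv2.inRange(hsv,(0,0,170),(180,60,255))
r,_=rect(big(wh,210,185,265,245),.084);print('tab',r,cv2.boxPoints(r))
r,P=rect(big(wood,140,195,190,255),.012);print('dowel',r,cv2.boxPoints(r))
for n,(u,v) in dict(garlic=(194,158),cup=(236,132),jar=(380,256)).items(): print(n,onz(c,M,u,v,.05))
cr=im[145:260,140:320]; cv2.imwrite('pics/crop0.png',cv2.resize(cr,None,fx=4.4,fy=4.4,interpolation=cv2.INTER_CUBIC)[:,:,::-1])
```

```text
lid ((575.1126708984375, -24.348358154296875), (195.06260681152344, 156.77371215820312), 26.26211166381836) [[ 452.96417      2.7918663]
 [ 522.33307   -137.79955  ]
 [ 697.26117    -51.488583 ]
 [ 627.8923      89.10283  ]]
tab ((540.4912109375, 49.340797424316406), (102.64032745361328, 81.30082702636719), 26.393014907836914) [[476.45016   62.94091 ]
 [512.5906    -9.885607]
 [604.5322    35.740685]
 [568.39185  108.5672  ]]
dowel ((529.2401733398438, 267.8309020996094), (26.940933227539062, 146.43588256835938), 56.42086410522461) [[460.79028 297.1043 ]
 [582.7893  216.11238]
 [597.69006 238.5575 ]
 [475.69104 319.54944]]
garlic [0.71104946 0.17922821 0.05      ]
cup [0.78604612 0.05661824 0.05      ]
jar [ 0.41847916 -0.33154841  0.05      ]
```

View pics/crop0.png

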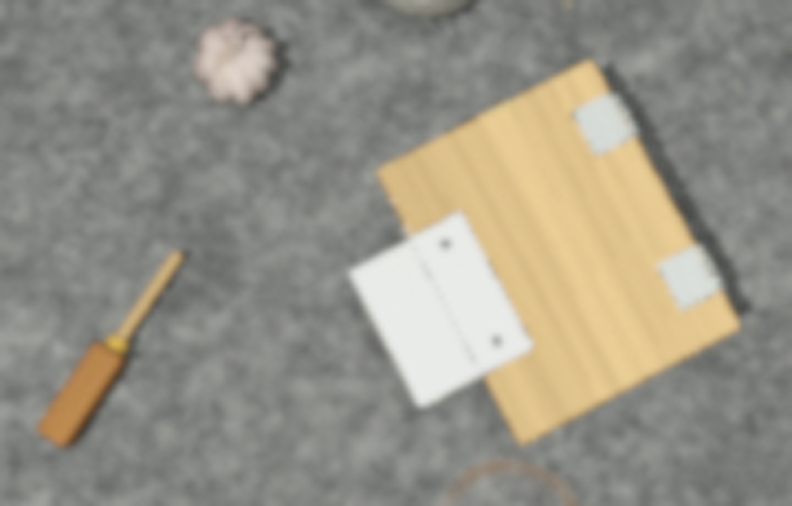

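Run:
```python
from h import *
c=np.load('top0.npy',allow_pickle=True).item(); M=T(c)
im=c['color']; hsv=cv2.cvtColor(im,cv2.COLOR_RGB2HSV)
print([onz(c,M,u,v,.012).round(4) for u,v in ((180.5,203),(152.5,244.3))])
st=env.get_state(); w=env.read_camera('wrist')
print({k:np.round(v,4).tolist() for k,v in w.items() if k!='color'}); print(T(w,st).round(3))
```

```text
[array([0.5867, 0.225 , 0.012 ]), array([0.4692, 0.3041, 0.012 ])]
{'fx': 274.6129, 'fy': 274.6129, 'cx': 259.8129, 'cy': 192.0804, 'hand_eye': [[0.0002, 0.9557, 0.2944, 0.0757], [1.0, -0.0001, -0.0002, 0.0], [-0.0001, 0.2944, -0.9557, -0.1425], [0.0, 0.0, 0.0, 1.0]]}
[[ 0.297 -0.913 -0.28   0.098]
 [ 0.955  0.283  0.089  0.571]
 [-0.001 -0.294  0.956  0.373]
 [ 0.     0.     0.     1.   ]]
```

Call:
carry_out([
  {"delta_rot": [0, 0, -0.81], "travel": [0.8, -0.95, -0.24], "fingers": -1},
  {"delta_rot": [0, 0, -0.81], "travel": [0.8, -0.95, -0.24], "fingers": -1},
  {"delta_rot": [0, 0, -0.81], "travel": [0.8, -0.95, -0.24], "fingers": -1},
  {"delta_rot": [0, 0, -0.81], "travel": [0.8, -0.95, -0.24], "fingers": -1},
  {"delta_rot": [0, 0, -0.81], "travel": [0.8, -0.95, -0.24], "fingers": -1},
])

```text
clock: 0.78
tcp_pos: [0.2713, 0.4293, 0.2009]
orientation: [-0.0, 0.347, 0.938, -0.0]
wrist_force: [0.4, 0.3, -0.1]
finger_gap: 0.0857
grip_force: 0.0
```

Call:
carry_out([
  {"delta_rot": [0, 0, -0.81], "travel": [0.8, -0.95, -0.24], "fingers": -1},
  {"delta_rot": [0, 0, -0.81], "travel": [0.8, -0.95, -0.24], "fingers": -1},
  {"delta_rot": [0, 0, -0.81], "travel": [0.8, -0.95, -0.24], "fingers": -1},
  {"delta_rot": [0, 0, -0.81], "travel": [0.8, -0.95, -0.24], "fingers": -1},
  {"delta_rot": [0, 0, -0.81], "travel": [0.8, -0.95, -0.24], "fingers": -1},
])

```text
clock: 1.4
tcp_pos: [0.3714, 0.3106, 0.1709]
orientation: [-0.0, 0.529, 0.849, -0.0]
wrist_force: [-0.2, -0.2, -0.5]
finger_gap: 0.0855
grip_force: 0.0
```

Run:
```python
from h import *
st=env.get_state(); c=env.read_camera('wrist'); M=T(c,st)
print(st['clock'],st['tcp_pos'],st['joint_pos'].round(3))
im=c['color']; cv2.imwrite('pics/w1.png',im[:,:,::-1]); np.save('w1.npy',{'c':c,'M':M},allow_pickle=True)
for p in ((.469,.304,.012),(.587,.225,.012)): print(proj(c,M,p))
```

```text
1.4 [0.37135418 0.31061501 0.17092432] [ 0.531  0.167 -0.295  1.109 -0.     1.645]
[331.85143391 217.71288386]
[378.73628288 304.54905453]
```

View pics/w1.png

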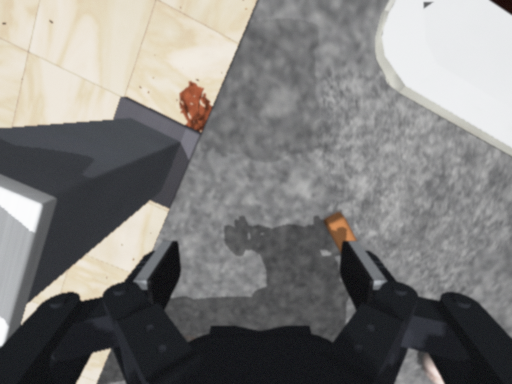

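The wrist view shows the handle end at about (338,215), within a few pixels of the prediction. Next I'll go on to look at the catch face.

Call:
carry_out([
  {"delta_rot": [-0.9, -0.44, 0], "travel": [0.8, -0.95, -0.24], "fingers": -1},
  {"delta_rot": [-0.9, -0.44, 0], "travel": [0.8, -0.95, -0.24], "fingers": -1},
  {"delta_rot": [-0.9, -0.44, 0], "travel": [0.8, -0.95, -0.24], "fingers": -1},
  {"delta_rot": [-0.9, -0.44, 0], "travel": [0.8, -0.95, -0.24], "fingers": -1},
  {"delta_rot": [-0.9, -0.44, 0], "travel": [0.8, -0.95, -0.24], "fingers": -1},
])

```text
clock: 2.08
tcp_pos: [0.4715, 0.1923, 0.1412]
orientation: [0.211, 0.511, 0.823, -0.132]
wrist_force: [0.3, 0.1, 0.1]
finger_gap: 0.0853
grip_force: 0.0
```

Call:
carry_out([
  {"delta_rot": [-0.9, -0.44, 0], "travel": [0, 0, 0], "fingers": -1},
  {"delta_rot": [-0.9, -0.44, 0], "travel": [0, 0, 0], "fingers": -1},
  {"delta_rot": [0, 0, 0], "travel": [0, 0, 0], "fingers": -1},
])

```text
clock: 2.45
tcp_pos: [0.4698, 0.1935, 0.1397]
orientation: [0.29, 0.494, 0.799, -0.184]
wrist_force: [0.3, 0.2, -0.2]
finger_gap: 0.0855
grip_force: 0.0
```

Run:
```python
from h import *
st=env.get_state(); c=env.read_camera('wrist'); M=T(c,st)
print(st['clock'],st['tcp_pos'],st['orientation'],st['joint_pos'].round(3))
im=c['color']; cv2.imwrite('pics/w2.png',im[:,:,::-1]); np.save('w2.npy',{'c':c,'M':M},allow_pickle=True)
print(proj(c,M,(.5223,.0825,.046)))
```

```text
2.45 [0.46984612 0.19347396 0.13972622] [ 0.29004878  0.49415765  0.79875268 -0.18350498] [ 0.611  0.371 -0.292  1.041 -0.69   1.767]
[258.59351576 207.6432926 ]
```

View pics/w2.png

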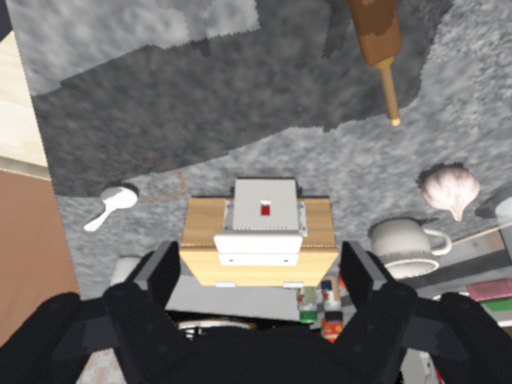

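The catch face is visible: the slot with the red plate shows at (265,210), the housing face spans columns 235–298, and the dowel tip is at (396,122).

Run:
```python
from h import *
d=np.load('w2.npy',allow_pickle=True).item(); c,M=d['c'],d['M']; im=c['color']
hsv=cv2.cvtColor(im,cv2.COLOR_RGB2HSV)
yaw=np.radians(-63.74); bx=np.array([np.cos(yaw),np.sin(yaw),0]); by=np.array([-bx[1],bx[0],0]); B=np.array([.5751,-.0243,0])
def onface(u,v,x):
    o,dd=ray(c,M,u,v); p=o+dd*((x-(o-B)@bx)/(dd@bx)); q=p-B; return np.round([q@by*1e3,q[2]*1e3],1)
red=cv2.inRange(hsv,(0,120,60),(8,255,255))|cv2.inRange(hsv,(170,120,60),(180,255,255))
red[:195]=0;red[225:]=0;red[:,:250]=0;red[:,285:]=0
x,y,w,h=cv2.boundingRect(red);print(x,y,w,h)
print('red on plate L/R',onface(x,y+h/2,-.1),onface(x+w,y+h/2,-.1),'on face',onface(x,y,-.119),onface(x+w,y+h,-.119))
g=im.astype(int).sum(2)//3
print('row profile r197',g[196,228:304].tolist()); print('row210',g[210,228:304].tolist()); print('sat',hsv[210,255:276,1].tolist())
print('col265',g[170:240,265].tolist())
for u in (235,298): print(u,onface(u,200,-.119))
# rear lid edge / wood edges
cv2.imwrite('pics/c2.png',cv2.resize(im[165:295,170:345],None,fx=4.4,fy=4.4,interpolation=cv2.INTER_CUBIC)[:,:,::-1])
# dowel
for u,v in ((396,122),(384,63)): print('dowel',onz(c,M,u,v,.012).round(4))
wood=cv2.inRange(hsv,(8,110,60),(30,255,255)); wood[:, :340]=0; wood[130:]=0
for r in (5,15,25,35,45,54,72,80,90,100,110,116):
    k=np.flatnonzero(wood[r]); k=k[k>345]
    if len(k): print(r,k.min(),k.max(),onz(c,M,k.mean()+.5,r+.5,.024 if r<56 else .012)[:2].round(4))
```

```text
262 206 7 9
red on plate L/R [ 3.9 39.1] [12.4 39. ] on face [ 3.8 43.7] [11.6 55.3]
row profile r197 [74, 71, 69, 70, 72, 86, 133, 177, 198, 203, 202, 202, 200, 202, 202, 201, 200, 199, 201, 200, 201, 202, 201, 203, 199, 199, 201, 203, 201, 201, 202, 201, 202, 201, 200, 201, 200, 201, 201, 200, 200, 202, 202, 201, 202, 202, 202, 202, 201, 203, 202, 201, 202, 201, 202, 201, 200, 201, 201, 202, 201, 202, 202, 201, 201, 201, 199, 184, 130, 76, 59, 59, 64, 67, 70, 71]
row210 [165, 157, 154, 154, 158, 173, 191, 199, 201, 202, 202, 201, 201, 201, 202, 201, 201, 203, 201, 201, 200, 202, 199, 200, 202, 200, 201, 202, 202, 201, 201, 194, 163, 119, 85, 71, 72, 73, 70, 73, 81, 118, 175, 199, 203, 201, 201, 201, 202, 202, 202, 201, 200, 201, 202, 201, 201, 200, 200, 201, 200, 200, 200, 201, 201, 200, 201, 202, 194, 175, 161, 163, 184, 195, 199, 201]
sat [9, 10, 10, 8, 13, 38, 99, 169, 200, 199, 199, 202, 198, 177, 91, 26, 13, 9, 9, 10, 10]
col265 [118, 115, 112, 116, 119, 120, 109, 82, 90, 140, 183, 198, 202, 201, 202, 202, 201, 200, 201, 202, 202, 202, 202, 201, 202, 202, 201, 201, 201, 203, 223, 241, 247, 242, 215, 146, 97, 76, 72, 73, 73, 72, 74, 74, 98, 145, 184, 199, 201, 202, 203, 199, 201, 201, 201, 201, 199, 195, 202, 189, 154, 139, 140, 153, 177, 201, 225, 244, 253, 255]
235 [-27.5  36. ]
298 [45.5 35.4]
dowel [0.5898 0.2256 0.012 ]
dowel [0.5356 0.2621 0.012 ]
5 349 395 [0.4936 0.289 ]
15 352 396 [0.4987 0.2855]
25 355 398 [0.5043 0.2821]
35 358 399 [0.51   0.2782]
45 360 400 [0.5157 0.274 ]
54 363 394 [0.5195 0.2692]
```

View pics/c2.png

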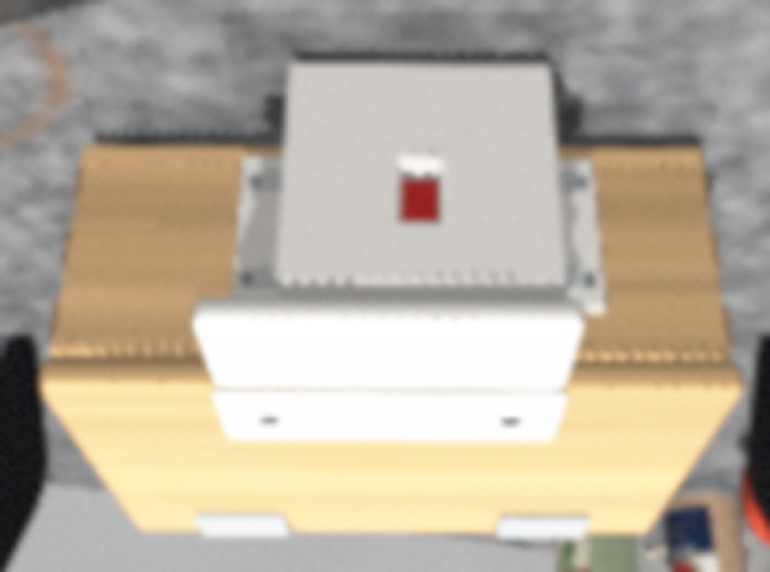

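Run:
```python
from h import *
d=np.load('w2.npy',allow_pickle=True).item(); c,M=d['c'],d['M']; im=c['color']
yaw=np.radians(-63.74); bx=np.array([np.cos(yaw),np.sin(yaw),0]); by=np.array([-bx[1],bx[0],0]); B=np.array([.5751,-.0243,0])
def onx(u,v,x):
    o,dd=ray(c,M,u,v); p=o+dd*((x-(o-B)@bx)/(dd@bx)); q=p-B; return np.round([q@by*1e3,q[2]*1e3],1)
f=lambda a,b:(170+a/4.4,165+b/4.4)
for n,a,b,x in (('lidL',42,372,-.075),('lidR',741,378,-.075),('baseL',85,143,-.075),('baseR',702,143,-.075),('tabL',193,310,-.121),('tabR',584,318,-.121),('holeL',398,190,-.119),('holeR',441,190,-.119),('houL',278,270,-.119),('houR',566,270,-.119),('houL2',291,62,-.119),('houR2',552,62,-.119)):
    print(n,onx(*f(a,b),x))
```

```text
lidL [-95.3  79.8]
lidR [96.4 80.1]
baseL [-94.2   6.1]
baseR [95.6  4.5]
tabL [-47.3  81.4]
tabR [47.  82.7]
holeL [ 2.  46.6]
holeR [13.1 46.5]
houL [-27.6  69.6]
houR [43.9 69. ]
houL2 [-27.8   6.3]
houR2 [44.4  5.7]
```

Call:
carry_out([
  {"delta_rot": [0.9, 0.44, 0], "travel": [0.23, 0.74, 0], "fingers": -1},
  {"delta_rot": [0.9, 0.44, 0], "travel": [0.23, 0.74, 0], "fingers": -1},
  {"delta_rot": [0.9, 0.44, 0], "travel": [0.23, 0.74, 0], "fingers": -1},
  {"delta_rot": [0.9, 0.44, 0], "travel": [0.23, 0.74, 0], "fingers": -1},
  {"delta_rot": [0.9, 0.44, 0], "travel": [0.21, 0.74, 0], "fingers": -1},
])

```text
clock: 3.12
tcp_pos: [0.5001, 0.2858, 0.1428]
orientation: [0.083, 0.525, 0.845, -0.051]
wrist_force: [-0.6, 0.3, -0.2]
finger_gap: 0.0856
grip_force: 0.0
```

Call:
carry_out([
  {"delta_rot": [0.9, 0.44, 0], "travel": [0, 0, -0.4], "fingers": -1},
  {"delta_rot": [0.9, 0.44, 0], "travel": [0, 0, -0.4], "fingers": -1},
  {"delta_rot": [0, 0, 1], "travel": [0, 0, -0.4], "fingers": -1},
  {"delta_rot": [0, 0, 1], "travel": [0, 0, -0.4], "fingers": -1},
  {"delta_rot": [0, 0, 1], "travel": [0, 0, -0.4], "fingers": -1},
])

```text
clock: 3.75
tcp_pos: [0.5001, 0.2849, 0.0922]
orientation: [0.0, 0.394, 0.919, 0.001]
wrist_force: [0.9, 0.0, 0.2]
finger_gap: 0.0855
grip_force: 0.0
```

Call:
carry_out([
  {"delta_rot": [0, 0, 1], "travel": [0, 0, 0], "fingers": -1},
  {"delta_rot": [0, 0, 1], "travel": [0, 0, 0], "fingers": -1},
  {"delta_rot": [0, 0, 0.18], "travel": [0, 0, 0], "fingers": -1},
  {"delta_rot": [0, 0, 0], "travel": [0, 0, 0], "fingers": -1},
])

```text
clock: 4.25
tcp_pos: [0.4996, 0.2851, 0.092]
orientation: [0.0, 0.293, 0.956, 0.001]
wrist_force: [-0.2, -0.3, 0.5]
finger_gap: 0.0851
grip_force: 0.0
```

Run:
```python
from h import *
st=env.get_state(); c=env.read_camera('wrist'); M=T(c,st)
q=st['orientation'];Rm=R.from_quat([q[1],q[2],q[3],q[0]]).as_matrix()
print(st['clock'],st['tcp_pos'],'\n',Rm.round(3),np.degrees(np.arctan2(Rm[1,0],Rm[0,0])))
im=c['color']; np.save('w3.npy',{'c':c,'M':M},allow_pickle=True)
hsv=cv2.cvtColor(im,cv2.COLOR_RGB2HSV)
wood=cv2.inRange(hsv,(5,110,50),(22,255,255)); wood[:, :180]=0; wood[:,340:]=0
cs,_=cv2.findContours(wood,cv2.RETR_EXTERNAL,cv2.CHAIN_APPROX_NONE); k=max(cs,key=cv2.contourArea)
print(cv2.boundingRect(k))
P=np.array([onz(c,M,u,v,.024)[:2] for u,v in k[:,0]]).astype(np.float32)*1e3; print(cv2.minAreaRect(P))
cv2.imwrite('pics/w3.png',im[:,:,::-1])
```

```text
4.25 [0.49962434 0.28512823 0.09195246] 
 [[-0.828  0.561  0.001]
 [ 0.561  0.828  0.001]
 [-0.     0.001 -1.   ]] 145.88237182190213
(246, 156, 29, 92)
((498.9185791015625, 285.6499328613281), (22.344390869140625, 78.24581909179688), 55.636985778808594)
```

View pics/w3.png

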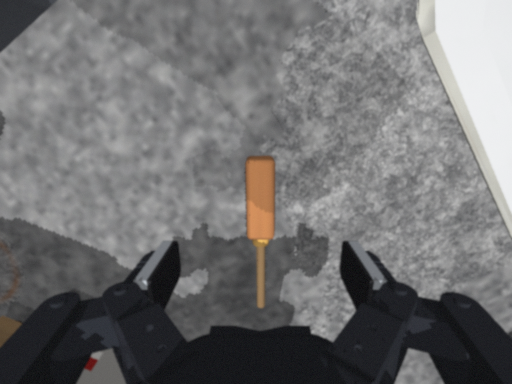

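The handle is upright in the image and centred between the fingers, from (260,156) to (260,240), so I can go down and grip.

Call:
carry_out([
  {"delta_rot": [0, 0, 0], "travel": [0, 0, -0.9], "fingers": -1},
  {"delta_rot": [0, 0, 0], "travel": [0, 0, -0.9], "fingers": -1},
  {"delta_rot": [0, 0, 0], "travel": [0, 0, -0.9], "fingers": -1},
  {"delta_rot": [0, 0, 0], "travel": [0, 0, -0.7], "fingers": -1},
  {"delta_rot": [0, 0, 0], "travel": [0, 0, 0], "fingers": -0.3},
], squeeze=50)

```text
clock: 4.92
tcp_pos: [0.498, 0.2848, 0.0051]
orientation: [-0.001, 0.293, 0.956, -0.001]
wrist_force: [-0.1, -0.5, 0.0]
finger_gap: 0.0696
grip_force: 0.0
```

Call:
carry_out([
  {"delta_rot": [0, 0, 0], "travel": [0, 0, 0], "fingers": 1},
  {"delta_rot": [0, 0, 0], "travel": [0, 0, 0], "fingers": 1},
  {"delta_rot": [0, 0, 0], "travel": [0, 0, 0], "fingers": 1},
  {"delta_rot": [0, 0, 0], "travel": [0, 0, 0], "fingers": 1},
  {"delta_rot": [0, 0, 0], "travel": [0, 0, 0], "fingers": 1},
])

```text
clock: 5.55
tcp_pos: [0.5002, 0.2857, 0.0075]
orientation: [0.001, 0.293, 0.956, 0.001]
wrist_force: [-1.2, 0.5, 6.1]
finger_gap: 0.0229
grip_force: 50.1
```

Call:
carry_out([
  {"delta_rot": [0, 0, 0], "travel": [0, 0, 0.75], "fingers": 1},
  {"delta_rot": [0, 0, 0], "travel": [0, 0, 0.75], "fingers": 1},
  {"delta_rot": [0, 0, -0.6], "travel": [-0.2, -0.4, 0], "fingers": 1},
  {"delta_rot": [0, 0, -0.6], "travel": [-0.2, -0.4, 0], "fingers": 1},
  {"delta_rot": [0, 0, -0.6], "travel": [-0.2, -0.4, 0], "fingers": 1},
])

```text
clock: 6.18
tcp_pos: [0.4837, 0.2549, 0.0436]
orientation: [-0.0, 0.378, 0.926, -0.0]
wrist_force: [0.3, 0.5, -1.4]
finger_gap: 0.0227
grip_force: 49.3
```

Call:
carry_out([
  {"delta_rot": [0, 0, -0.6], "travel": [-0.2, -0.4, 0], "fingers": 1},
  {"delta_rot": [0, 0, -0.6], "travel": [-0.2, -0.4, 0], "fingers": 1},
  {"delta_rot": [0, 0, -0.6], "travel": [-0.2, -0.4, 0], "fingers": 1},
  {"delta_rot": [0, 0, -0.6], "travel": [-0.1, -0.4, 0], "fingers": 1},
  {"delta_rot": [0, 0, -0.6], "travel": [0, -0.2, 0], "fingers": 1},
])

```text
clock: 6.8
tcp_pos: [0.466, 0.2097, 0.0436]
orientation: [-0.0, 0.512, 0.859, -0.0]
wrist_force: [-0.2, -0.1, -1.3]
finger_gap: 0.0231
grip_force: 49.2
```

Call:
carry_out([
  {"delta_rot": [0, 0, -0.37], "travel": [0, 0, 0], "fingers": 1},
  {"delta_rot": [0, 0, 0], "travel": [0, 0, 0], "fingers": 1},
  {"delta_rot": [0, 0, 0], "travel": [0, 0, 0], "fingers": 1},
])

```text
clock: 7.18
tcp_pos: [0.4667, 0.2105, 0.0438]
orientation: [0.0, 0.527, 0.85, 0.0]
wrist_force: [0.5, 1.1, -0.2]
finger_gap: 0.0226
grip_force: 49.2
```

```bash
cat > look.py <<'E'
import sys
from h import *
st=env.get_state()
q=st['orientation'];Rm=R.from_quat([q[1],q[2],q[3],q[0]]).as_matrix()
print(st['clock'],st['tcp_pos'],st['wrist_force'].round(1),Rm[:,2].round(3),np.degrees(np.arctan2(Rm[1,0],Rm[0,0])).round(2))
for n in ('top','scene'):
    c=env.read_camera(n); np.save(n+'_l.npy',{'c':c,'M':T(c)},allow_pickle=True); im=c['color']
    if n=='top': a=cv2.resize(im[145:290,120:320],None,fx=4,fy=4,interpolation=cv2.INTER_CUBIC)
    else: a=cv2.resize(im[130:250,130:310],None,fx=4,fy=4,interpolation=cv2.INTER_CUBIC)
    cv2.imwrite(f'pics/{n}_{sys.argv[1]}.png',a[:,:,::-1])
E
python3 look.py 4
```

```text
7.175 [0.46669667 0.21051827 0.04378814] [ 0.5  1.1 -0.2] [ 0.  0. -1.] 116.4
```

View pics/top_4.png

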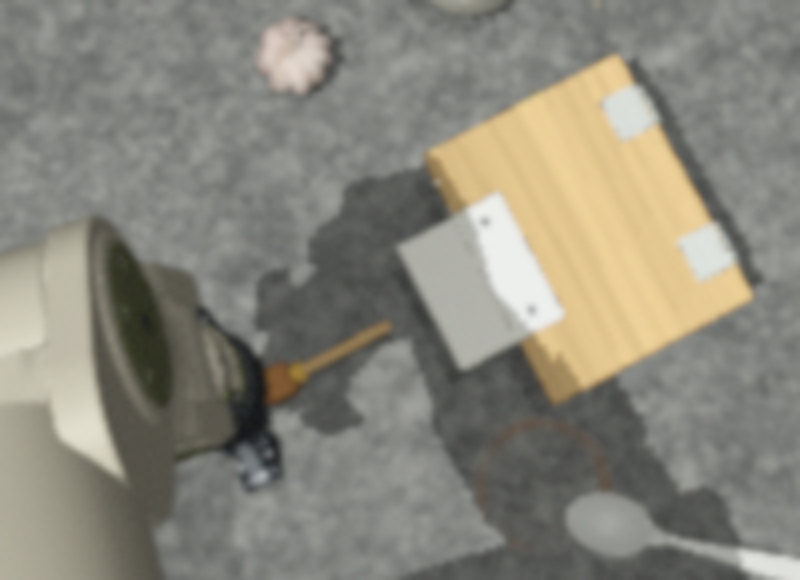

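The rod runs from the collar at crop pixel (298,372) to the tip at (390,326), and it points at the housing under the tab. I'll measure the lateral offset numerically.

```bash
cat > rod.py <<'E'
from h import *
yaw=np.radians(-63.74); bx=np.array([np.cos(yaw),np.sin(yaw),0]); by=np.array([-bx[1],bx[0],0]); B=np.array([.5751,-.0243,0])
Z=.047
st=env.get_state(); tcp=st['tcp_pos']
def meas(n,Z):
    c=env.read_camera(n); M=T(c); hsv=cv2.cvtColor(c['color'],cv2.COLOR_RGB2HSV).astype(int)
    # predicted rod from tcp: sample perpendicular profiles
    out=[]
    a=np.array([0,0,0.])
    q=st['orientation'];Rm=R.from_quat([q[1],q[2],q[3],q[0]]).as_matrix(); f=-Rm[:,0]; f[2]=0; f/=np.linalg.norm(f); l=np.array([-f[1],f[0],0])
    h=tcp*[1,1,0]+[0,0,Z]
    sat=cv2.GaussianBlur(hsv[:,:,1].astype(np.float32),(0,0),.6)
    offs=np.arange(-.016,.0161,.0005)
    prof=lambda s,L:np.array([sat[int(round(v)),int(round(u))] if 0 else cv2.getRectSubPix(sat,(1,1),(float(u),float(v)))[0,0] for u,v in (proj(c,M,h+f*s+l*o) for o in L)])
    for s in np.arange(.062,.104,.002):
        p=prof(s,offs); w=np.clip(p-np.median(p)-15,0,None)
        if w.sum()>50: out.append((s,(w*offs).sum()/w.sum()))
    out=np.array(out); k=np.polyfit(out[:,0],out[:,1],1)
    ss=np.arange(.08,.13,.0005); p=np.array([cv2.getRectSubPix(sat,(1,1),tuple(map(float,proj(c,M,h+f*s+l*np.polyval(k,s)))))[0,0] for s in ss])
    lo,hi=np.median(p[-20:]),np.median(p[:15]); tip=ss[np.flatnonzero(p>(lo+hi)/2).max()]
    P=h+f*tip+l*np.polyval(k,tip); q=P-B
    print(n,'slope',k[0].round(4),'tip s',tip.round(4),'tip box x,y mm',(q@bx*1e3).round(1),(q@by*1e3).round(1),'rod yaw err deg',np.degrees(np.arctan2((f+l*k[0])@by,(f+l*k[0])@bx)).round(2),'resid',np.std(out[:,1]-np.polyval(k,out[:,0])).round(5),len(out))
    return
print(st['clock'],tcp.round(4),st['wrist_force'].round(1))
for Z_ in (.047,): meas('top',Z_)
for Z_ in (.044,.050): meas('scene',Z_)
E
python3 rod.py
```

```text
7.275 [0.4667 0.2105 0.0438] [ 0.   0.1 -1.2]
top slope 0.0073 tip s 0.1075 tip box x,y mm -151.0 7.0 rod yaw err deg 0.55 resid 0.00013 21
scene slope -0.0099 tip s 0.106 tip box x,y mm -152.6 11.8 rod yaw err deg -0.43 resid 0.0002 21
scene slope -0.0118 tip s 0.109 tip box x,y mm -149.5 4.7 rod yaw err deg -0.54 resid 0.0002 21
```

Call:
carry_out([
  {"delta_rot": [0, 0, 0], "travel": [0.02, 0.01, -0.08], "fingers": 1},
  {"delta_rot": [0, 0, 0], "travel": [0.21, -0.43, 0], "fingers": 1},
  {"delta_rot": [0, 0, 0], "travel": [0.21, -0.43, 0], "fingers": 1},
  {"delta_rot": [0, 0, 0], "travel": [0, 0, 0], "fingers": 1},
])

```text
clock: 7.92
tcp_pos: [0.4784, 0.188, 0.0419]
orientation: [0.0, 0.528, 0.849, 0.0]
wrist_force: [0.4, -0.6, -0.7]
finger_gap: 0.023
grip_force: 49.2
```

```bash
python3 rod.py
```

```text
7.925 [0.4784 0.188  0.0419] [ 0.4 -0.6 -0.7]
top slope -0.0132 tip s 0.1075 tip box x,y mm -125.6 6.5 rod yaw err deg -0.77 resid 7e-05 21
scene slope -0.0221 tip s 0.095 tip box x,y mm -138.1 9.5 rod yaw err deg -1.28 resid 0.00018 17
scene slope -0.0226 tip s 0.097 tip box x,y mm -136.1 2.4 rod yaw err deg -1.31 resid 0.00027 18
```

Call:
carry_out([
  {"delta_rot": [0, 0, 0], "travel": [0.018, -0.036, 0], "fingers": 1},
  {"delta_rot": [0, 0, 0], "travel": [0.018, -0.036, 0], "fingers": 1},
  {"delta_rot": [0, 0, 0], "travel": [0.018, -0.036, 0], "fingers": 1},
  {"delta_rot": [0, 0, 0], "travel": [0.018, -0.036, 0], "fingers": 1},
  {"delta_rot": [0, 0, 0], "travel": [0.018, -0.036, 0], "fingers": 1},
])

```text
clock: 8.7
tcp_pos: [0.48, 0.1845, 0.0418]
orientation: [0.0, 0.527, 0.85, 0.0]
wrist_force: [0.1, 0.3, -1.3]
finger_gap: 0.0227
grip_force: 49.2
```

Call:
carry_out([
  {"delta_rot": [0, 0, 0], "travel": [0.018, -0.036, 0], "fingers": 1},
  {"delta_rot": [0, 0, 0], "travel": [0.018, -0.036, 0], "fingers": 1},
  {"delta_rot": [0, 0, 0], "travel": [0, 0, 0], "fingers": 1},
])

```text
clock: 9.07
tcp_pos: [0.4809, 0.1827, 0.0418]
orientation: [0.0, 0.527, 0.85, 0.0]
wrist_force: [-0.2, 0.1, -1.1]
finger_gap: 0.0232
grip_force: 49.2
```

Call:
carry_out([
  {"delta_rot": [0, 0, 0], "travel": [0.018, -0.036, 0], "fingers": 1},
  {"delta_rot": [0, 0, 0], "travel": [0.018, -0.036, 0], "fingers": 1},
  {"delta_rot": [0, 0, 0], "travel": [0, 0, 0], "fingers": 1},
])

```text
clock: 9.45
tcp_pos: [0.4818, 0.1809, 0.0418]
orientation: [0.0, 0.527, 0.85, 0.0]
wrist_force: [-0.3, -0.5, -0.3]
finger_gap: 0.0228
grip_force: 49.2
```

Call:
carry_out([
  {"delta_rot": [0, 0, 0], "travel": [0.018, -0.036, 0], "fingers": 1},
  {"delta_rot": [0, 0, 0], "travel": [0, 0, 0], "fingers": 1},
])

```text
clock: 9.7
tcp_pos: [0.4822, 0.18, 0.0418]
orientation: [0.0, 0.527, 0.85, 0.0]
wrist_force: [-0.3, -1.0, -0.9]
finger_gap: 0.0228
grip_force: 49.2
```

Call:
carry_out([
  {"delta_rot": [0, 0, 0], "travel": [0.018, -0.036, 0], "fingers": 1},
  {"delta_rot": [0, 0, 0], "travel": [0, 0, 0], "fingers": 1},
])

```text
clock: 9.95
tcp_pos: [0.4827, 0.1791, 0.0418]
orientation: [0.0, 0.527, 0.85, 0.0]
wrist_force: [-0.3, -0.2, -1.4]
finger_gap: 0.023
grip_force: 49.2
```

Call:
carry_out([
  {"delta_rot": [0, 0, 0], "travel": [0.018, -0.036, 0], "fingers": 1},
  {"delta_rot": [0, 0, 0], "travel": [0, 0, 0], "fingers": 1},
])

```text
clock: 10.2
tcp_pos: [0.4831, 0.1782, 0.0418]
orientation: [0.0, 0.527, 0.85, 0.0]
wrist_force: [-0.2, -0.5, -1.5]
finger_gap: 0.0229
grip_force: 49.2
```

Call:
carry_out([
  {"delta_rot": [0, 0, 0], "travel": [0.018, -0.036, 0], "fingers": 1},
  {"delta_rot": [0, 0, 0], "travel": [0, 0, 0], "fingers": 1},
])

```text
clock: 10.45
tcp_pos: [0.4836, 0.1773, 0.0418]
orientation: [0.0, 0.527, 0.85, 0.0]
wrist_force: [-0.1, 0.4, -1.3]
finger_gap: 0.0225
grip_force: 49.2
```

Call:
carry_out([
  {"delta_rot": [0, 0, 0], "travel": [0.018, -0.036, 0], "fingers": 1},
  {"delta_rot": [0, 0, 0], "travel": [0.018, -0.036, 0], "fingers": 1},
  {"delta_rot": [0, 0, 0], "travel": [0.018, -0.036, 0], "fingers": 1},
  {"delta_rot": [0, 0, 0], "travel": [0, 0, 0], "fingers": 1},
])

```text
clock: 10.95
tcp_pos: [0.4849, 0.1746, 0.0418]
orientation: [0.0, 0.527, 0.85, 0.0]
wrist_force: [-0.2, -0.2, -0.7]
finger_gap: 0.0225
grip_force: 49.2
```

Call:
carry_out([
  {"delta_rot": [0, 0, 0], "travel": [0.018, -0.036, 0], "fingers": 1},
  {"delta_rot": [0, 0, 0], "travel": [0.018, -0.036, 0], "fingers": 1},
  {"delta_rot": [0, 0, 0], "travel": [0.018, -0.036, 0], "fingers": 1},
  {"delta_rot": [0, 0, 0], "travel": [0, 0, 0], "fingers": 1},
])

```text
clock: 11.45
tcp_pos: [0.4863, 0.1719, 0.0418]
orientation: [0.0, 0.527, 0.85, 0.0]
wrist_force: [-0.1, 0.1, -1.1]
finger_gap: 0.023
grip_force: 49.2
```

Call:
carry_out([
  {"delta_rot": [0, 0, 0], "travel": [0.018, -0.036, 0], "fingers": 1},
  {"delta_rot": [0, 0, 0], "travel": [0.018, -0.036, 0], "fingers": 1},
  {"delta_rot": [0, 0, 0], "travel": [0.018, -0.036, 0], "fingers": 1},
  {"delta_rot": [0, 0, 0], "travel": [0, 0, 0], "fingers": 1},
])

```text
clock: 11.95
tcp_pos: [0.4876, 0.1692, 0.0418]
orientation: [0.0, 0.527, 0.85, 0.0]
wrist_force: [-0.4, 0.3, -0.4]
finger_gap: 0.0228
grip_force: 49.2
```

Call:
carry_out([
  {"delta_rot": [0, 0, 0], "travel": [0.018, -0.036, 0], "fingers": 1},
  {"delta_rot": [0, 0, 0], "travel": [0.018, -0.036, 0], "fingers": 1},
  {"delta_rot": [0, 0, 0], "travel": [0.018, -0.036, 0], "fingers": 1},
  {"delta_rot": [0, 0, 0], "travel": [0, 0, 0], "fingers": 1},
])

```text
clock: 12.45
tcp_pos: [0.489, 0.1665, 0.0418]
orientation: [0.0, 0.527, 0.85, 0.0]
wrist_force: [0.0, -0.6, -0.1]
finger_gap: 0.0225
grip_force: 49.2
```

Call:
carry_out([
  {"delta_rot": [0, 0, 0], "travel": [0.018, -0.036, 0], "fingers": 1},
  {"delta_rot": [0, 0, 0], "travel": [0.018, -0.036, 0], "fingers": 1},
  {"delta_rot": [0, 0, 0], "travel": [0, 0, 0], "fingers": 1},
])

```text
clock: 12.82
tcp_pos: [0.4897, 0.1649, 0.0418]
orientation: [-0.0, 0.527, 0.85, 0.0]
wrist_force: [-0.7, 0.8, -1.6]
finger_gap: 0.0226
grip_force: 49.3
```

Call:
carry_out([
  {"delta_rot": [0, 0, 0], "travel": [0.018, -0.036, 0], "fingers": 1},
  {"delta_rot": [0, 0, 0], "travel": [0.018, -0.036, 0], "fingers": 1},
  {"delta_rot": [0, 0, 0], "travel": [0, 0, 0], "fingers": 1},
])

```text
clock: 13.2
tcp_pos: [0.4901, 0.1638, 0.0418]
orientation: [-0.001, 0.527, 0.85, 0.001]
wrist_force: [-1.9, 4.8, 0.4]
finger_gap: 0.0231
grip_force: 49.4
```

Call:
carry_out([
  {"delta_rot": [0, 0, 0], "travel": [0.018, -0.036, 0], "fingers": 1},
  {"delta_rot": [0, 0, 0], "travel": [0.018, -0.036, 0], "fingers": 1},
  {"delta_rot": [0, 0, 0], "travel": [0, 0, 0], "fingers": 1},
])

```text
clock: 13.58
tcp_pos: [0.4909, 0.1623, 0.0418]
orientation: [-0.001, 0.527, 0.85, 0.001]
wrist_force: [-2.1, 6.5, 0.6]
finger_gap: 0.0228
grip_force: 49.4
```

Call:
carry_out([
  {"delta_rot": [0, 0, 0], "travel": [0.018, -0.036, 0], "fingers": 1},
  {"delta_rot": [0, 0, 0], "travel": [0.018, -0.036, 0], "fingers": 1},
  {"delta_rot": [0, 0, 0], "travel": [0, 0, 0], "fingers": 1},
])

```text
clock: 13.95
tcp_pos: [0.4917, 0.1607, 0.0418]
orientation: [-0.001, 0.527, 0.85, 0.001]
wrist_force: [-3.4, 7.4, 1.3]
finger_gap: 0.0229
grip_force: 49.4
```

Call:
carry_out([
  {"delta_rot": [0, 0, 0], "travel": [0.018, -0.036, 0], "fingers": 1},
  {"delta_rot": [0, 0, 0], "travel": [0.018, -0.036, 0], "fingers": 1},
  {"delta_rot": [0, 0, 0], "travel": [0, 0, 0], "fingers": 1},
])

```text
clock: 14.32
tcp_pos: [0.4924, 0.1591, 0.0417]
orientation: [-0.002, 0.527, 0.85, 0.001]
wrist_force: [-3.6, 5.9, 0.4]
finger_gap: 0.0228
grip_force: 49.4
```

Run:
```python
from h import *
st=env.get_state(); print(st['tcp_pos'],st['wrist_force'])
a=np.load('top_l.npy',allow_pickle=True).item()['c']['color'];b=env.read_camera('top')['color']
d=np.abs(a.astype(int)-b)[150:250,255:320].mean(); print('lid diff',d)
```

```text
[0.49239756 0.15907355 0.04174086] [-3.62152643  5.91985545  0.35344281]
lid diff 7.679794871794872
```

Call:
carry_out([
  {"delta_rot": [0, 0, 0], "travel": [0.018, -0.036, 0], "fingers": 1},
  {"delta_rot": [0, 0, 0], "travel": [0, 0, 0], "fingers": 1},
  {"delta_rot": [0, 0, 0], "travel": [0, 0, 0], "fingers": 1},
])

```text
clock: 14.75
tcp_pos: [0.4928, 0.1582, 0.0417]
orientation: [-0.002, 0.527, 0.85, 0.001]
wrist_force: [-3.4, 7.6, -0.3]
finger_gap: 0.0228
grip_force: 49.4
```

```bash
cat > lid.py <<'E'
from h import *
st=env.get_state(); print(st['tcp_pos'],st['wrist_force'])
a=np.load('top_l.npy',allow_pickle=True).item()['c']['color'];b=env.read_camera('top')['color']
print('lid diff',np.abs(a.astype(int)-b)[150:250,255:320].mean())
E
python3 lid.py
```

```text
[0.49280789 0.15824956 0.04174994] [-3.40876937  7.64332329 -0.25024529]
lid diff 7.9371282051282055
```

Call:
carry_out([
  {"delta_rot": [0, 0, 0], "travel": [0.018, -0.036, 0], "fingers": 1},
  {"delta_rot": [0, 0, 0], "travel": [0, 0, 0], "fingers": 1},
  {"delta_rot": [0, 0, 0], "travel": [0, 0, 0], "fingers": 1},
  {"delta_rot": [0, 0, 0], "travel": [0, 0, 0], "fingers": 1},
])

```text
clock: 15.3
tcp_pos: [0.4931, 0.1576, 0.0417]
orientation: [-0.002, 0.527, 0.85, 0.001]
wrist_force: [-4.0, 8.0, 1.0]
finger_gap: 0.0228
grip_force: 49.5
```

```bash
python3 lid.py
```

```text
[0.49311155 0.15758693 0.0417388 ] [-4.04305286  8.01061882  0.98485075]
lid diff 12.677846153846154
```

Call:
carry_out([
  {"delta_rot": [0, 0, 0], "travel": [0, 0, 0], "fingers": 1},
  {"delta_rot": [0, 0, 0], "travel": [0, 0, 0], "fingers": 1},
  {"delta_rot": [0, 0, 0], "travel": [0, 0, 0], "fingers": 1},
])

```text
clock: 15.72
tcp_pos: [0.4931, 0.1576, 0.0417]
orientation: [-0.002, 0.527, 0.85, 0.001]
wrist_force: [-3.9, 8.4, 0.6]
finger_gap: 0.0229
grip_force: 49.5
```

```bash
python3 lid.py
```

```text
[0.4931012  0.15760014 0.04173558] [-3.8554612   8.43460958  0.60140063]
lid diff 18.524461538461537
```

Call:
carry_out([
  {"delta_rot": [0, 0, 0], "travel": [-0.09, 0.18, 0], "fingers": 1},
  {"delta_rot": [0, 0, 0], "travel": [-0.18, 0.36, 0], "fingers": 1},
  {"delta_rot": [0, 0, 0], "travel": [-0.18, 0.36, 0], "fingers": 1},
  {"delta_rot": [0, 0, 0], "travel": [-0.27, 0.54, 0], "fingers": 1},
  {"delta_rot": [0, 0, 0], "travel": [-0.27, 0.54, 0], "fingers": 1},
])

```text
clock: 16.4
tcp_pos: [0.4692, 0.206, 0.0418]
orientation: [0.0, 0.527, 0.85, 0.0]
wrist_force: [0.5, -0.1, -0.7]
finger_gap: 0.0229
grip_force: 49.3
```

Call:
carry_out([
  {"delta_rot": [0, 0, 0], "travel": [-0.4, 0.8, 0], "fingers": 1},
  {"delta_rot": [0, 0, 0], "travel": [-0.4, 0.8, 0], "fingers": 1},
  {"delta_rot": [0, 0, 0], "travel": [-0.4, 0.8, 0], "fingers": 1},
  {"delta_rot": [0, 0, 0], "travel": [-0.4, 0.8, 0], "fingers": 1},
  {"delta_rot": [0, 0, 0], "travel": [0, 0, 0], "fingers": 1},
])

```text
clock: 17.02
tcp_pos: [0.4285, 0.2867, 0.0418]
orientation: [0.0, 0.526, 0.85, 0.0]
wrist_force: [-0.1, -0.1, -1.3]
finger_gap: 0.0229
grip_force: 49.3
```

```bash
python3 lid.py
```

```text
[0.42854882 0.2866727  0.04183293] [-0.10329081 -0.09285734 -1.33582465]
lid diff 23.92148717948718
```

Next I lower the dowel in steps until it touches down, then release it.

Call:
carry_out([
  {"delta_rot": [0, 0, 0], "travel": [0, 0, -0.5], "fingers": 1},
  {"delta_rot": [0, 0, 0], "travel": [0, 0, -0.5], "fingers": 1},
  {"delta_rot": [0, 0, 0], "travel": [0, 0, -0.2], "fingers": 1},
  {"delta_rot": [0, 0, 0], "travel": [0, 0, -0.1], "fingers": 1},
  {"delta_rot": [0, 0, 0], "travel": [0, 0, -0.05], "fingers": 1},
])

```text
clock: 17.7
tcp_pos: [0.4297, 0.2851, 0.008]
orientation: [0.0, 0.527, 0.85, 0.0]
wrist_force: [-0.8, -0.1, -0.9]
finger_gap: 0.0228
grip_force: 49.3
```

Call:
carry_out([
  {"delta_rot": [0, 0, 0], "travel": [0, 0, -0.02], "fingers": 1},
  {"delta_rot": [0, 0, 0], "travel": [0, 0, 0], "fingers": 1},
])

```text
clock: 17.95
tcp_pos: [0.4298, 0.2853, 0.0078]
orientation: [0.0, 0.527, 0.85, 0.0]
wrist_force: [-1.1, -0.4, -0.8]
finger_gap: 0.0229
grip_force: 49.3
```

Call:
carry_out([
  {"delta_rot": [0, 0, 0], "travel": [0, 0, -0.03], "fingers": 1},
  {"delta_rot": [0, 0, 0], "travel": [0, 0, 0], "fingers": 0.1},
  {"delta_rot": [0, 0, 0], "travel": [0, 0, 0], "fingers": -1},
  {"delta_rot": [0, 0, 0], "travel": [0, 0, 0], "fingers": -1},
  {"delta_rot": [0, 0, 0], "travel": [0, 0, 0], "fingers": -1},
])

```text
clock: 18.58
tcp_pos: [0.4296, 0.2852, 0.0068]
orientation: [0.0, 0.527, 0.85, 0.0]
wrist_force: [1.0, -0.4, -0.1]
finger_gap: 0.0856
grip_force: 0.0
```

Call:
carry_out([
  {"delta_rot": [0, 0, 0], "travel": [0, 0, 0], "fingers": -1},
  {"delta_rot": [0, 0, 0], "travel": [0, 0, 0.9], "fingers": -1},
  {"delta_rot": [0, 0, 0], "travel": [0, 0, 1], "fingers": -1},
  {"delta_rot": [0, 0, 0], "travel": [0, 0, 1], "fingers": -1},
  {"delta_rot": [0, 0, 0], "travel": [0, 0, 1], "fingers": -1},
])

```text
clock: 19.2
tcp_pos: [0.4295, 0.2852, 0.1051]
orientation: [-0.0, 0.527, 0.85, -0.0]
wrist_force: [0.8, -0.3, 0.4]
finger_gap: 0.0855
grip_force: 0.0
```

```bash
python3 look.py 5
```

```text
19.2 [0.4294587  0.28517919 0.10508448] [ 0.8 -0.3  0.4] [-0. -0. -1.] 116.35
```

View pics/top_5.png

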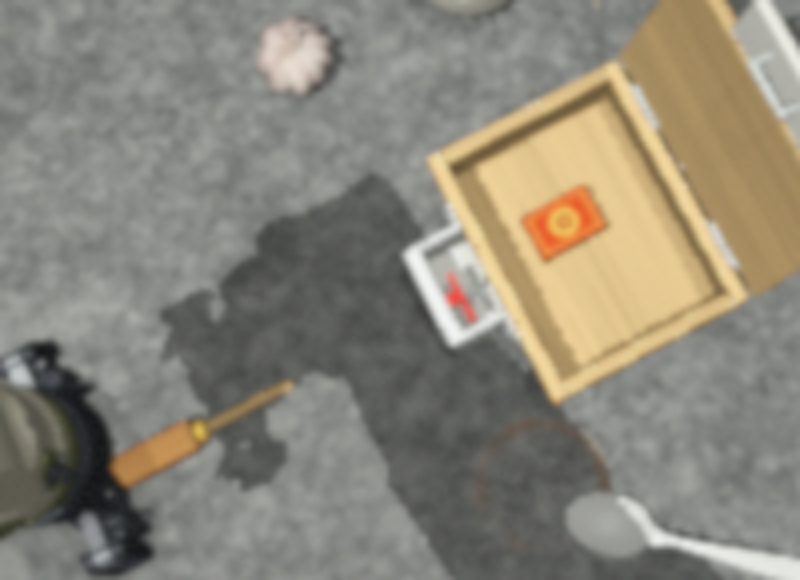

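The lid stands open and the dowel lies on the worktop at (110–295, 380–485) in the crop. The matchbox is at crop (565,222) with its orange top up.

Run:
```python
from h import *
d=np.load('top_l.npy',allow_pickle=True).item(); c,M=d['c'],d['M']; hsv=cv2.cvtColor(c['color'],cv2.COLOR_RGB2HSV)
yaw=np.radians(-63.74); bx=np.array([np.cos(yaw),np.sin(yaw)]); by=np.array([-bx[1],bx[0]]); B=np.array([.5751,-.0243])
m=cv2.inRange(hsv,(0,170,120),(14,255,255)); k=np.zeros_like(m); k[185:215,245:280]=m[185:215,245:280]
k=cv2.morphologyEx(k,cv2.MORPH_CLOSE,np.ones((7,7)))
cs,_=cv2.findContours(k,cv2.RETR_EXTERNAL,cv2.CHAIN_APPROX_NONE); ct=max(cs,key=cv2.contourArea)
P=np.array([onz(c,M,u,v,.028)[:2] for u,v in ct[:,0]]).astype(np.float32)*1e3
r=cv2.minAreaRect(P); print(r); q=np.array(r[0])/1e3-B; print('box frame',q@bx,q@by)
b=cv2.boxPoints(r); e=[b[1]-b[0],b[2]-b[1]]; 
for v in e: print(np.linalg.norm(v),np.degrees(np.arctan2(v[1],v[0])))
```

```text
((585.5374755859375, -9.66523551940918), (32.006195068359375, 48.567413330078125), 27.155595779418945)
box frame -0.008506380272635899 0.01583536304183506
48.567432 -62.844357
32.006184 27.155605
```

Call:
carry_out([
  {"delta_rot": [0, 0, 0.14], "travel": [0.52, -0.98, 0], "fingers": -1},
  {"delta_rot": [0, 0, 0], "travel": [0.52, -0.98, 0], "fingers": -1},
  {"delta_rot": [0, 0, 0], "travel": [0.52, -0.98, 0], "fingers": -1},
  {"delta_rot": [0, 0, 0], "travel": [0.52, -0.98, 0], "fingers": -1},
  {"delta_rot": [0, 0, 0], "travel": [0.52, -0.98, 0], "fingers": -1},
])

```text
clock: 19.92
tcp_pos: [0.4944, 0.1618, 0.1032]
orientation: [-0.0, 0.521, 0.853, -0.0]
wrist_force: [1.3, 0.2, -0.4]
finger_gap: 0.0852
grip_force: 0.0
```

Call:
carry_out([
  {"delta_rot": [0, 0, 0], "travel": [0.52, -0.98, 0], "fingers": -1},
  {"delta_rot": [0, 0, 0], "travel": [0.52, -0.98, 0], "fingers": -1},
  {"delta_rot": [0, 0, 0], "travel": [0.52, -0.98, 0], "fingers": -1},
  {"delta_rot": [0, 0, 0], "travel": [0.52, -0.98, 0], "fingers": -1},
  {"delta_rot": [0, 0, 0], "travel": [0.52, -0.98, 0], "fingers": -1},
])

```text
clock: 20.55
tcp_pos: [0.5594, 0.0394, 0.1031]
orientation: [-0.001, 0.521, 0.853, -0.0]
wrist_force: [-0.2, 0.3, -0.8]
finger_gap: 0.0856
grip_force: 0.0
```

Call:
carry_out([
  {"delta_rot": [0, 0, 0], "travel": [0.52, -0.98, 0], "fingers": -1},
  {"delta_rot": [0, 0, 0], "travel": [0.52, -0.98, 0], "fingers": -1},
  {"delta_rot": [0, 0, 0], "travel": [0, 0, 0], "fingers": -1},
])

```text
clock: 20.92
tcp_pos: [0.586, -0.0103, 0.1031]
orientation: [-0.0, 0.522, 0.853, -0.0]
wrist_force: [-0.2, 0.6, -0.1]
finger_gap: 0.0855
grip_force: 0.0
```

Run:
```python
from h import *
st=env.get_state(); c=env.read_camera('wrist'); M=T(c,st)
print(st['clock'],st['tcp_pos'],st['joint_pos'].round(2))
im=c['color']; hsv=cv2.cvtColor(im,cv2.COLOR_RGB2HSV)
m=cv2.inRange(hsv,(0,170,100),(14,255,255)); m=cv2.morphologyEx(m,cv2.MORPH_CLOSE,np.ones((15,15)))
cs,_=cv2.findContours(m,cv2.RETR_EXTERNAL,cv2.CHAIN_APPROX_NONE)
for ct in sorted(cs,key=cv2.contourArea)[-2:]:
    P=np.array([onz(c,M,u,v,.028)[:2] for u,v in ct[:,0]]).astype(np.float32)*1e3
    print(cv2.boundingRect(ct),cv2.minAreaRect(P))
cv2.imwrite('pics/w6.png',im[:,:,::-1])
```

```text
20.925 [ 0.58600234 -0.01028412  0.10310521] [-0.15  0.4  -0.15  1.02 -0.    0.94]
(408, 368, 36, 16) ((828.3296508789062, -101.85350036621094), (36.87492370605469, 20.612186431884766), 27.083940505981445)
(239, 171, 43, 59) ((585.7888793945312, -9.483512878417969), (34.33091354370117, 50.555049896240234), 28.323698043823242)
```

The wrist view agrees with the top view: the matchbox centre is at (0.586, -0.010), so I can go down.

Call:
carry_out([
  {"delta_rot": [0, 0, 0], "travel": [0, 0, -0.75], "fingers": -1},
  {"delta_rot": [0, 0, 0], "travel": [0, 0, -0.75], "fingers": -1},
  {"delta_rot": [0, 0, 0], "travel": [0, 0, -0.75], "fingers": -1},
  {"delta_rot": [0, 0, 0], "travel": [0, 0, -0.75], "fingers": -1},
  {"delta_rot": [0, 0, 0], "travel": [0, 0, -0.3], "fingers": -1},
], squeeze=25)

```text
clock: 21.6
tcp_pos: [0.5838, -0.0075, 0.0203]
orientation: [-0.001, 0.521, 0.854, -0.0]
wrist_force: [-0.5, 0.0, 0.3]
finger_gap: 0.0858
grip_force: 0.0
```

Call:
carry_out([
  {"delta_rot": [0, 0, 0], "travel": [0, 0, 0], "fingers": 0},
  {"delta_rot": [0, 0, 0], "travel": [0, 0, 0], "fingers": 1},
  {"delta_rot": [0, 0, 0], "travel": [0, 0, 0], "fingers": 1},
  {"delta_rot": [0, 0, 0], "travel": [0, 0, 0], "fingers": 1},
  {"delta_rot": [0, 0, 0], "travel": [0, 0, 0], "fingers": 1},
])

```text
clock: 22.22
tcp_pos: [0.5864, -0.0088, 0.0228]
orientation: [0.001, 0.521, 0.853, 0.001]
wrist_force: [-1.6, 0.8, 6.1]
finger_gap: 0.0369
grip_force: 25.6
```

Call:
carry_out([
  {"delta_rot": [0, 0, 0], "travel": [0, 0, 0.3], "fingers": 1},
  {"delta_rot": [0, 0, 0], "travel": [0, 0, 0.3], "fingers": 1},
  {"delta_rot": [0, 0, 0], "travel": [0, 0, 0], "fingers": 1},
])

```text
clock: 22.6
tcp_pos: [0.5862, -0.0089, 0.0376]
orientation: [0.001, 0.521, 0.853, 0.0]
wrist_force: [0.8, -0.5, -0.3]
finger_gap: 0.0366
grip_force: 25.1
```

Call:
carry_out([
  {"delta_rot": [0, 0, 0], "travel": [0, 0, 0.7], "fingers": 1},
  {"delta_rot": [0, 0, 0], "travel": [0, 0, 0.7], "fingers": 1},
  {"delta_rot": [0, 0, 0], "travel": [0, 0, 0.7], "fingers": 1},
  {"delta_rot": [0, 0, 0], "travel": [0, 0, 0.7], "fingers": 1},
  {"delta_rot": [0, 0, 0], "travel": [0, 0, 0.6], "fingers": 1},
])

```text
clock: 23.22
tcp_pos: [0.5855, -0.0088, 0.1224]
orientation: [0.0, 0.521, 0.853, -0.0]
wrist_force: [0.3, 0.2, -0.0]
finger_gap: 0.0365
grip_force: 25.1
```

Run:
```python
from h import *
st=env.get_state(); c=env.read_camera('wrist'); M=T(c,st)
print(st['clock'],st['tcp_pos'])
im=c['color']; hsv=cv2.cvtColor(im,cv2.COLOR_RGB2HSV)
m=cv2.inRange(hsv,(0,170,100),(14,255,255)); m=cv2.morphologyEx(m,cv2.MORPH_CLOSE,np.ones((15,15)))
cs,_=cv2.findContours(m,cv2.RETR_EXTERNAL,cv2.CHAIN_APPROX_NONE)
for ct in sorted(cs,key=cv2.contourArea)[-3:]:
    P=np.array([onz(c,M,u,v,st['tcp_pos'][2]+.005)[:2] for u,v in ct[:,0]]).astype(np.float32)*1e3
    print(cv2.boundingRect(ct),cv2.minAreaRect(P))
cv2.imwrite('pics/w7.png',im[:,:,::-1])
```

```text
23.225 [ 0.58552415 -0.0087787   0.12236735]
(395, 382, 3, 2) ((711.3580322265625, -56.020225524902344), (1.4611445665359497, 0.8865551948547363), 27.18732261657715)
(213, 86, 51, 8) ((537.8536987304688, 60.97532272338867), (23.521764755249023, 2.902665853500366), 25.846378326416016)
(227, 201, 66, 90) ((585.0951538085938, -8.572635650634766), (35.96323013305664, 55.388736724853516), 28.042112350463867)
```

The matchbox is held level (36 x 55 mm in view) at z ≈ 0.11. I'm carrying it out over the wall.

Call:
carry_out([
  {"delta_rot": [0, 0, 0], "travel": [-0.5, 0.25, 0], "fingers": 1},
  {"delta_rot": [0, 0, 0], "travel": [-0.8, 0.4, 0], "fingers": 1},
  {"delta_rot": [0, 0, 0], "travel": [-0.9, 0.45, 0], "fingers": 1},
  {"delta_rot": [0, 0, 0], "travel": [-0.9, 0.45, 0], "fingers": 1},
  {"delta_rot": [0, 0, 0], "travel": [-0.9, 0.45, 0], "fingers": 1},
])

```text
clock: 23.9
tcp_pos: [0.4831, 0.042, 0.1207]
orientation: [-0.001, 0.521, 0.853, -0.0]
wrist_force: [-0.8, -0.2, -0.3]
finger_gap: 0.0369
grip_force: 25.1
```

Call:
carry_out([
  {"delta_rot": [0, 0, 0], "travel": [-0.9, 0.45, 0], "fingers": 1},
  {"delta_rot": [0, 0, 0], "travel": [-0.9, 0.45, 0], "fingers": 1},
  {"delta_rot": [0, 0, 0], "travel": [-0.9, 0.45, 0], "fingers": 1},
  {"delta_rot": [0, 0, 0], "travel": [-0.7, 0.35, 0], "fingers": 1},
  {"delta_rot": [0, 0, 0], "travel": [-0.4, 0.2, 0], "fingers": 1},
])

```text
clock: 24.52
tcp_pos: [0.3889, 0.0892, 0.1214]
orientation: [-0.0, 0.521, 0.854, -0.0]
wrist_force: [-0.0, -0.0, -0.1]
finger_gap: 0.0366
grip_force: 25.1
```

Call:
carry_out([
  {"delta_rot": [0, 0, 0], "travel": [0, 0, -0.7], "fingers": 1},
  {"delta_rot": [0, 0, 0], "travel": [0, 0, -0.9], "fingers": 1},
  {"delta_rot": [0, 0, 0], "travel": [0, 0, -0.9], "fingers": 1},
  {"delta_rot": [0, 0, 0], "travel": [0, 0, -0.9], "fingers": 1},
  {"delta_rot": [0, 0, 0], "travel": [0, 0, -0.5], "fingers": 1},
])

```text
clock: 25.15
tcp_pos: [0.3901, 0.0887, 0.0233]
orientation: [-0.0, 0.521, 0.853, -0.0]
wrist_force: [-0.1, 0.1, 0.2]
finger_gap: 0.0365
grip_force: 25.1
```

Call:
carry_out([
  {"delta_rot": [0, 0, 0], "travel": [0, 0, -0.3], "fingers": 1},
  {"delta_rot": [0, 0, 0], "travel": [0, 0, 0], "fingers": 1},
])

```text
clock: 25.4
tcp_pos: [0.3906, 0.0887, 0.0167]
orientation: [-0.0, 0.521, 0.853, -0.0]
wrist_force: [-0.5, -0.4, 0.1]
finger_gap: 0.0365
grip_force: 25.1
```

Call:
carry_out([
  {"delta_rot": [0, 0, 0], "travel": [0, 0, -0.15], "fingers": 1},
  {"delta_rot": [0, 0, 0], "travel": [0, 0, -0.08], "fingers": 1},
  {"delta_rot": [0, 0, 0], "travel": [0, 0, 0], "fingers": 1},
])

```text
clock: 25.78
tcp_pos: [0.3907, 0.0888, 0.0112]
orientation: [0.0, 0.521, 0.853, 0.0]
wrist_force: [-0.4, -0.1, 0.5]
finger_gap: 0.0364
grip_force: 25.1
```

Call:
carry_out([
  {"delta_rot": [0, 0, 0], "travel": [0, 0, -0.04], "fingers": 1},
  {"delta_rot": [0, 0, 0], "travel": [0, 0, -0.04], "fingers": 1},
  {"delta_rot": [0, 0, 0], "travel": [0, 0, 0], "fingers": 1},
])

```text
clock: 26.15
tcp_pos: [0.3906, 0.0887, 0.009]
orientation: [-0.0, 0.521, 0.853, 0.0]
wrist_force: [0.4, -0.8, 0.1]
finger_gap: 0.0364
grip_force: 25.1
```

Call:
carry_out([
  {"delta_rot": [0, 0, 0], "travel": [0, 0, -0.03], "fingers": 1},
  {"delta_rot": [0, 0, 0], "travel": [0, 0, 0], "fingers": 1},
])

```text
clock: 26.4
tcp_pos: [0.3906, 0.0888, 0.0088]
orientation: [0.0, 0.521, 0.853, 0.0]
wrist_force: [-1.0, -0.5, 5.9]
finger_gap: 0.0367
grip_force: 25.8
```

Call:
carry_out([
  {"delta_rot": [0, 0, 0], "travel": [0, 0, -0.03], "fingers": 1},
  {"delta_rot": [0, 0, 0], "travel": [0, 0, 0], "fingers": 1},
])

```text
clock: 26.65
tcp_pos: [0.3906, 0.0887, 0.0087]
orientation: [0.0, 0.521, 0.853, 0.0]
wrist_force: [-4.5, -0.4, 16.6]
finger_gap: 0.0368
grip_force: 26.7
```

It has touched down on the worktop, so I release and move up.

Call:
carry_out([
  {"delta_rot": [0, 0, 0], "travel": [0, 0, 0.04], "fingers": 1},
  {"delta_rot": [0, 0, 0], "travel": [0, 0, 0], "fingers": -0.2},
  {"delta_rot": [0, 0, 0], "travel": [0, 0, 0], "fingers": -1},
  {"delta_rot": [0, 0, 0], "travel": [0, 0, 0], "fingers": -1},
  {"delta_rot": [0, 0, 0], "travel": [0, 0, 0], "fingers": -1},
])

```text
clock: 27.28
tcp_pos: [0.3905, 0.0887, 0.0085]
orientation: [-0.0, 0.521, 0.853, -0.0]
wrist_force: [-0.3, -0.1, 0.1]
finger_gap: 0.0856
grip_force: 0.0
```

Call:
carry_out([
  {"delta_rot": [0, 0, 0], "travel": [0, 0, 0.6], "fingers": -1},
  {"delta_rot": [0, 0, 0], "travel": [0, 0, 0.9], "fingers": -1},
  {"delta_rot": [0, 0, 0], "travel": [0, 0, 1], "fingers": -1},
  {"delta_rot": [0, 0, 0], "travel": [0, 0, 1], "fingers": -1},
  {"delta_rot": [0, 0, 0], "travel": [0, 0, 0], "fingers": -1},
])

```text
clock: 27.9
tcp_pos: [0.3922, 0.0888, 0.0976]
orientation: [0.002, 0.521, 0.853, 0.001]
wrist_force: [0.6, 0.3, -0.5]
finger_gap: 0.0854
grip_force: 0.0
```

Run:
```python
from h import *
st=env.get_state(); c=env.read_camera('wrist'); M=T(c,st)
print(st['clock'],st['tcp_pos'],st['wrist_force'])
im=c['color']; hsv=cv2.cvtColor(im,cv2.COLOR_RGB2HSV)
m=cv2.inRange(hsv,(0,170,100),(14,255,255)); m=cv2.morphologyEx(m,cv2.MORPH_CLOSE,np.ones((15,15)))
cs,_=cv2.findContours(m,cv2.RETR_EXTERNAL,cv2.CHAIN_APPROX_NONE)
ct=max(cs,key=cv2.contourArea)
P=np.array([onz(c,M,u,v,.014)[:2] for u,v in ct[:,0]]).astype(np.float32)*1e3
print(cv2.boundingRect(ct),cv2.minAreaRect(P))
s=env.read_camera('scene')['color']
cv2.imwrite('pics/s8.png',s[:,:,::-1])
```

```text
27.9 [0.39218111 0.08879036 0.09760091] [ 0.57278405  0.304921   -0.46695239]
(238, 170, 41, 56) ((390.6506042480469, 88.12979125976562), (34.476463317871094, 50.279441833496094), 27.087858200073242)
```

View pics/s8.png

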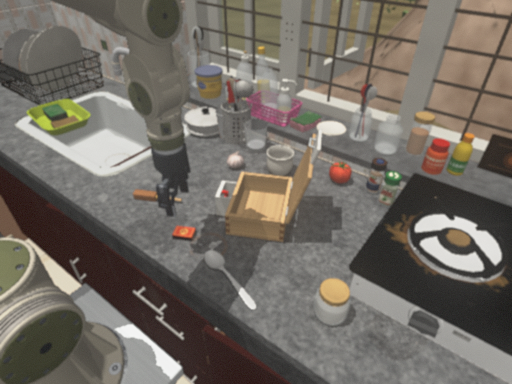

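The matchbox lies flat at (184,233) with its top up, the dowel lies at (155,196), the lid is open, and nothing else has moved.

```bash
python3 -c "
from workcell import env
print(env.hand_in())"
```

```text
the job is handed in; nothing more can be done
None
```

I've handed the job in, but it returned no verdict: the lid is open, the dowel and matchbox lie on the worktop (matchbox flat, top up), and the jar, cup and garlic look unmoved.

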